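# Hang the sample pot on the spring balance by its bail

### The job

Weigh the sample: with the steel pot standing on the table, swing its folded-down wire bail fully upright, then lift the pot by the bail and, keeping it upright, hang it on both hooks of the spring balance. Lower it gently by feel until the balance carries it before you let go, never overloading the balance; leave the pot hanging still and the other things where they are.

Things in the scene. Friction and masses are not known exactly. Their poses are not given: they have to be found in the camera images.
- pot: The loose round steel sample pot with lid: body 90 mm diameter, lid 96 mm, 84 mm tall, 0.4 to 0.7 kg; origin at the centre of its underside, z up. A wire bail is hinged on two side ears, on the pot's y axis line 64 mm above the underside. Folded down, the bail sticks out about level toward the pot's -x
- pot_center (a point): Centre of the same pot, half-way up (42 mm above the underside); same axes. The bail's hinge line runs along y, 22 mm above this point, and ends at y = +-53 mm
- bail_grip (a point): Centre of the black grip sleeve in the middle of the bail, 110 mm from the hinge line. Sleeve 46 mm long (along its y, parallel to the hinge line), 12 mm diameter, turns freely on the wire. Either side of it, 23 to 47 mm from this point, the 5 mm wire is bare and straight, then bends square toward the hinge. This frame turns with the bail
- bail (a joint): Angle of the bail about its hinge, rad: 0 is folded down level (toward the pot's -x), 1.571 is upright over the pot, 3.142 is folded over to the other side. The hinge is stiff enough to stay where it is left (0.04 N m); pulling the sleeve hard tips or drags the pot
- stand_mark (a point): Point on the fixed balance stand's base plate (12 mm), straight below the hanging place (lowest point of the twin hooks). The stand's x points from here to its post; its y runs from hook to hook. The hooks' height is NOT measured and differs each time: seated and unloaded, the wire's centre is 229 to 274 mm above the table
- stand_post (a point): Foot of the stand's post, on the base plate, 105 mm from the mark: 18 mm diameter, top 292 mm above the table. It carries a white balance head (44 x 66 x 50 mm) from which the hooks reach back over the mark. Come in from the free end (along the stand's +x), hooks passing under the wire and over the lid: with the wire's centre 301 mm above the table this clears the hooks at every height
- fork (a joint): How far the twin hooks are pressed down on the balance's spring, m, 0 unloaded: about 0.8 N starts it, then 600 N/m, stop at 0.026. The hanging pot alone brings it to 0.005 to 0.012; above 0.015 it is overloaded. Hooks: 8 mm steel rods at the stand's y = +-36 mm, open above, with V dips that gather the wire from +-12 mm; free ends at x = -21 mm turn up 20 mm; crossbar joins them at x = +72 mm
- can_center (a point): Bystander: centre of a loose lidded can without bail, 64 mm diameter, 64 mm tall
- dish_center (a point): Bystander: centre of a loose flat round glass dish, 90 mm diameter, 16 mm tall
- jar_center (a point): Bystander: centre of a loose jar, 52 mm diameter, 75 mm tall
Mind the look-alikes: they are no part of the job. What is shaped like the pot but pink or turquoise is not meant.

How it is judged (in metres and radians):
On the way, in this order (a step that is already met when the one before it is completed fails the run):
1. the bail is upright (within 0.2 rad) while the pot still stands upright on the table (value of joint bail between 1.37 and 1.77 rad and height (world z) of pot_center below 0.047 m and angle between pot_center's own z axis and vertical below 0.12 rad), for 0.2 s.
2. the pot is lowered onto the hooks: they carry load (pressed down 4 mm or more) with the pot over the stand's mark and off the table while the bail is still held in the fingers (value of joint fork above 0.004 m and contact force between the fingers and pot above 1 N and horizontal distance between bail_grip and stand_mark below 0.02 m and height (world z) of pot_center above 0.06 m), for 0.1 s.
At the end, for the whole second after the job is handed in: The pot hangs free by its bail from both hooks: grip within 15 mm of the stand's mark horizontally, wire within 0.15 rad of the stand's y, hooks pressed down 4 to 14 mm, pot clear of the base plate, within 0.2 rad of upright, slower than 40 mm/s, and let go (value of joint fork between 0.004 and 0.014 m and horizontal distance between bail_grip and stand_mark below 0.015 m and angle between the y axis of bail_grip and the y axis of stand_mark, either way round below 0.15 rad and height (world z) of pot_center above 0.06 m and angle between pot_center's own z axis and vertical below 0.2 rad and contact force between the fingers and pot below 0.1 N and linear speed of pot below 0.04 m/s); the robot touches nothing.
It fails at once if the balance is overloaded (hooks pressed down more than 15 mm) (value of joint fork above 0.015 m).
It fails at once if the pot is tilted more than 0.5 rad (angle between pot_center's own z axis and vertical above 0.5 rad).
It fails at once if a bystander is moved more than 30 mm (distance of any of can_center, dish_center, jar_center from where it was at the start of the episode above 0.03 m).
It also fails if it takes over 72 s, if anything falls off the work surface, if the arm or the gripper's body presses on something with over 40 N, if the wrist force passes 120 N, or if a joint passes its speed limit or range.

### The arm

A 6-joint arm with a two-finger parallel gripper is mounted at the origin on the work surface. World frame = base frame: x ahead of the robot, y to its left, z up, the work surface at z = 0. Lengths are in mm, angles in rad, forces in N, time in s.
With the tool pointing down it reaches from about 300 to 875 mm from the base axis. Payload 6.4 kg.
Tool frame: the origin (TCP) lies at the very end of the fingers, on their centre line; the grasp point (between the pads) lies manip.grip_point_offset behind it (manip.grip_point_offset is the distance from the TCP to the grasp point, in mm); z points along the fingers, y is the line along which they close (so a half turn about z gives the same grasp; the last joint's range is limited). The gripper opens to 88 mm and grips with 3 to 60 N. Pads are 18 mm wide; open, the fingers measure 123 mm over their backs; the gripper's body (75 mm by 187 mm) begins 45 mm behind the grasp point.
Start: joints at [1.054, 0.181, 1.607, -0, 1.354, -0.206], TCP at [175.835, 547.47, 238.714] pointing down, gripper open.
Joint ranges: [-2.99, 2.99], [-0.89, 2.07], [0.3, 2.58], [-1.14, 4.28], [0, 2.63], [-3.12, 3.12]. Speed limits (rad/s): [2.57, 2.57, 3.01, 3.14, 3.14, 3.14].

### API

Orientations are given as a unit quaternion [x, y, z, w].
In Python, from bench import readout, optics, manip gives the robot as it stands.
- The arm moves only by the tool move_arm, never from a script. Its argument "moves" is text: rows parted by semicolons, each of 6 numbers parted by spaces: the shift along the world's x, y, z in cm, then the turn, a rotation vector about the world's x, y, z in rad. In form: x y z ax ay az; .... A call has 1 to 8 rows; each row is the pose to reach, as a shift and turn from the pose commanded when the call began; what a row does not reach only later rows make up. A row lasts 1/12 s, in which the tool goes at most 41.7 mm and 7.16 degrees, less where a joint would pass 70% of its speed; a pose out of reach is approached as far as the arm can. A call with a gripper value outside its range is refused whole. "gripper" is the finger opening in cm, from 0 to 8.81, set as the call begins (left out, the last holds). The fingers move at their own pace and stop on an object; the grip force is fixed at half the most. Time passes only in rows, so rows that repeat a pose let the fingers close. It gives the time, the measured TCP pose, the force, the opening and the grip force at its end, in the units of the state.
- readout.sense(): the state, without advancing time (a new reading comes with each control period).
- optics.snapshot(name): name is "side" or "top"; returns the picture (400x640x3 uint8, red, green, blue); there is no depth.
- optics.camera_params(name): a dict with "fovy" (degrees; the focal length in pixels is half the picture's height over the tangent of half this angle, whatever the lens; pixels are square), "cx", "cy" (the principal point, pixels), "D" ([k1, k2, p1, p2, k3] as OpenCV has them; the pictures are not rectified), "view" (4x4, takes a point from world to camera coordinates). Camera axes: x right, y down, z forward; pixel columns grow to the right and rows downward; lengths in mm; the calibration is good to about 2 mm. A picture is of the moment at which its call begins. camera_params takes no time and is no camera call.
- manip.hand_in(): hands the job in; it is judged then, once.
The state is a dict: "time_s": time; "joints": joint angles; "joint_velocities": joint speeds; "joint_torque": joint torques, N m; "eef_pos": TCP position; "orientation": TCP orientation; "ft_force": force on the tool from outside, world axes, zero at the start; "ft_torque": the same for the moment, N m; "opening": opening from 0.0 (shut) to 1.0 (fully open); "grip_force": force on a finger pad.
Only numpy, scipy, OpenCV 4.12 (cv2) and the standard library are available. Lean on these libraries where they do the work, as an engineer would, in place of code of your own. Each camera call takes 0.05 s, during which the arm holds its last target. There are 200 camera calls.

## Working session

There is one attempt and no reset: what is moved stays moved. The work goes in short steps, Python scripts to look and compute and a tool call to move; the robot and the scene stay as the last step left them, time stands still between calls to the robot, and variables do not carry over. Pictures are saved under pics/ and viewed, at most 10 in all, crops included, and the job is handed in when it is done.

Besides the shell and the picture viewer there is one more tool, called after ">>>" in YAML: its name, and indented under it one key for each argument. move_arm: Moves the arm, as the interface text tells. Its arguments: {"type":"object","properties":{"moves":{"type":"string"},"gripper":{"type":"number"}},"required":["moves"]}

```bash
mkdir -p pics; cat > h.py <<'E'
import numpy as np, cv2
from bench import readout, optics, manip
def snap(n,f):
    im=optics.snapshot(n); cv2.imwrite('pics/'+f+'.png',im[:,:,::-1]); return im
def crop(im,u0,v0,u1,v1,f,s=4):
    cv2.imwrite('pics/'+f+'.png',cv2.resize(im[v0:v1,u0:u1,::-1],None,fx=s,fy=s,interpolation=cv2.INTER_CUBIC))
def cam(n):
    p=optics.camera_params(n); f=200/np.tan(np.radians(p['fovy'])/2)
    return np.array([[f,0,p['cx']],[0,f,p['cy']],[0,0,1]]),np.array(p['D'],float),np.array(p['view'],float)
def ray(n,u,v):
    K,D,V=cam(n); q=cv2.undistortPoints(np.array([[[u,v]]],float),K,D)[0,0]
    R,t=V[:3,:3],V[:3,3]; return -R.T@t, R.T@np.array([q[0],q[1],1])
def at_z(n,u,v,z):
    c,d=ray(n,u,v); return c+d*(z-c[2])/d[2]
def tri(a,b):
    A=[];B=[]
    for n,u,v in(a,b):
        c,d=ray(n,u,v); d/=np.linalg.norm(d); P=np.eye(3)-np.outer(d,d); A.append(P);B.append(P@c)
    return np.linalg.lstsq(np.vstack(A),np.hstack(B),rcond=None)[0]
def proj(n,p):
    K,D,V=cam(n); return cv2.projectPoints(np.array(p,float).reshape(-1,1,3),cv2.Rodrigues(V[:3,:3])[0],V[:3,3],K,D)[0][:,0]
E
python3 - <<'E'
from h import *
a=snap('top','t0');b=snap('side','s0')
for n in('top','side'):
    K,D,V=cam(n);print(n,K[0,0],D,-V[:3,:3].T@V[:3,3],V[:3,:3].round(2).tolist())
print(manip.grip_point_offset, readout.sense())
E
```

```text
top 373.3768746795828 [-0.00042956  0.          0.          0.          0.        ] [ 432.07714817    4.35582546 1145.44932449] [[0.03, -1.0, -0.02], [-0.99, -0.03, -0.15], [0.15, 0.03, -0.99]]
side 474.2783768894947 [0.01195453 0.         0.         0.         0.        ] [ 442.92638916 -693.76218112  911.75056473] [[0.98, -0.2, -0.01], [-0.15, -0.72, -0.67], [0.13, 0.66, -0.74]]
18.700000000000003 {'time_s': 0.1, 'joints': array([ 1.05367484e+00,  1.81456455e-01,  1.60789561e+00, -2.97331805e-06,
        1.35383575e+00, -2.06272653e-01]), 'joint_velocities': array([ 8.72756795e-05, -3.66838232e-03, -1.19754073e-03, -1.36879995e-03,
        2.10913095e-03, -1.53970478e-03]), 'joint_torque': array([ 1.90184466e-03, -4.34815443e+01, -3.42699516e+01,  7.04474933e-02,
        3.39780876e-02, -6.97123528e-05]), 'eef_pos': array([175.59575406, 547.01838051, 237.91203123]), 'orientation': array([ 1.54799049e-01,  9.87945656e-01, -7.46490933e-04, -2.80876609e-04]), 'ft_force': array([0.72419537, 0.44645718, 0.03250515]), 'ft_torque': array([ 0.01544635,  0.01949372, -0.04137038]), 'grip_force': 0.0, 'opening': 1.0017323213571812}
```

View pics/t0.png

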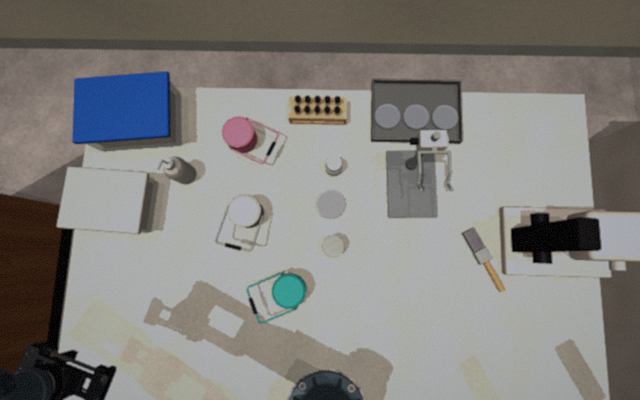

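View pics/s0.png

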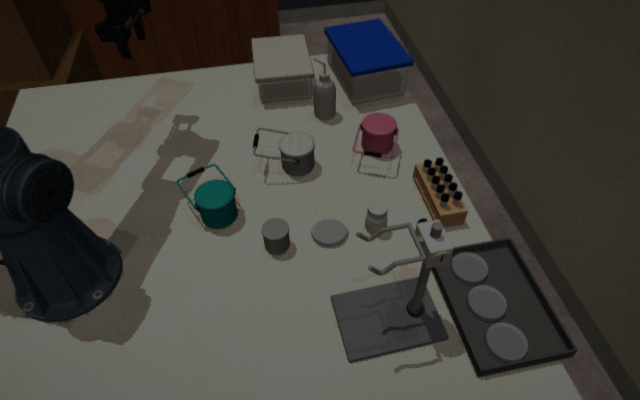

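The top view shows three pot shapes: pink at (240,134), turquoise at (289,291) and steel at (246,211), with the steel one's black grip at (232,246). The can, dish and jar are near (333,244), (331,205) and (334,165). The stand is at (412,185) and its hooks reach right and down. I choose the steel pot and will check it in a crop.

```bash
python3 - <<'E'
from h import *
a=cv2.imread('pics/t0.png')[:,:,::-1];b=cv2.imread('pics/s0.png')[:,:,::-1]
A=cv2.resize(a[185:260,205:285],None,fx=5,fy=5,interpolation=2);B=cv2.resize(a[120:225,375:470],None,fx=4,fy=4,interpolation=2)
C=np.zeros((420,780,3),np.uint8);C[:375,:400]=A;C[:420,400:]=B
cv2.imwrite('pics/c1.png',C[:,:,::-1])
A=cv2.resize(b[120:185,240:330],None,fx=4,fy=4,interpolation=2);B=cv2.resize(b[205:365,325:455],None,fx=3,fy=3,interpolation=2)
C=np.zeros((480,750,3),np.uint8);C[:260,:360]=A;C[:480,360:]=B
cv2.imwrite('pics/c2.png',C[:,:,::-1])
E
```

```text
(no output)
```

View pics/c1.png

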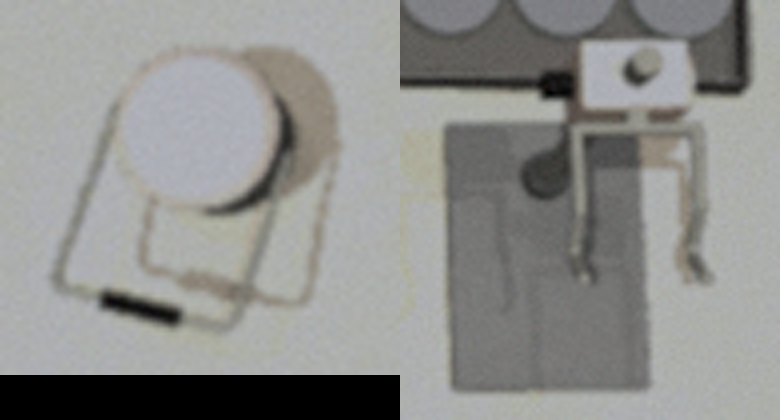

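View pics/c2.png

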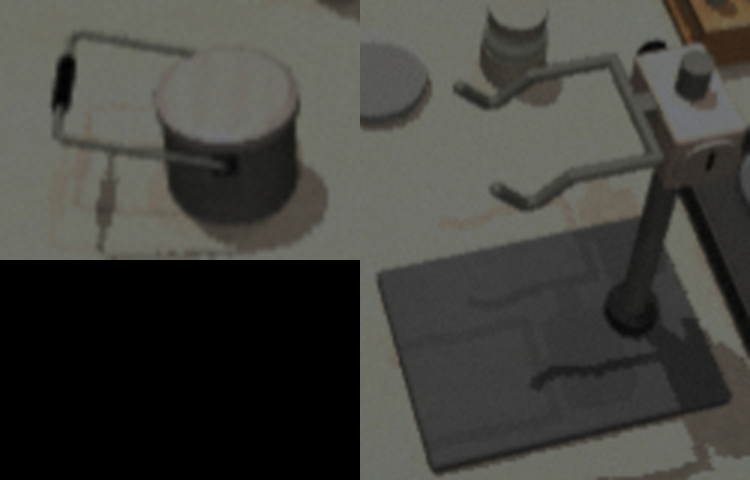

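The crop confirms the steel pot: grey, bail folded toward the lower left, black sleeve at top (233,246.6) and side (256,140.5), lid centre at top (244.8,211.4). Hook tips are at top (422,190) and (452,190), side (358,234) and (371,268). The post foot is at side (415,309).

```bash
python3 - <<'E'
from h import *
np.set_printoptions(precision=1,suppress=True)
T='top';S='side'
lid=at_z(T,244.8,211.4,84);g=tri((T,233,246.6),(S,256,140.5))
print('lid',lid,at_z(S,240+228/4,120+92/4,84),'grip',g,at_z(T,233,246.6,64),at_z(S,256,140.5,64),np.linalg.norm((g-lid)[:2]))
L=at_z(T,205+118/5,185+132/5,84);R=at_z(T,205+280/5,185+132/5,84);print('lid dia',np.linalg.norm(L-R))
print('bail corners',at_z(T,205+57/5,185+290/5,g[2]),at_z(T,205+235/5,185+327/5,g[2]))
print('sleeve ends',at_z(T,205+101/5,185+299/5,g[2]),at_z(T,205+180/5,185+318/5,g[2]))
print('tips',tri((T,422,190.2),(S,358.3,234.3)),tri((T,452,190),(S,370.7,267.7)))
print('xbar corners',tri((T,375+(575-400)/4,120+128/4),(S,325+(612-360)/3,205+60/3)),tri((T,375+(702-400)/4,120+128/4),(S,325+(655-360)/3,205+160/3)))
print('post',at_z(S,415.3,309,12),at_z(T,375+145/4,120+182/4,12))
print('plate side',[at_z(S,325+(u-360)/3,205+v/3,12) for u,v in((380,273),(638,220),(730,400),(436,467))])
print('plate top',[at_z(T,375+(u-400)/4,120+v/4,12) for u,v in((444,124),(640,130),(650,388),(452,390))])
for n,p in(('can',(333,244)),('dish',(331,205)),('jar',(334,165)),('turq',(289,291))):print(n,at_z(T,*p,60 if n!='dish' else 16))
E
```

```text
lid [556.6 247.   84. ] [560.8 245.4  84. ] grip [455.7 273.7  87.7] [455.7 279.8  64. ] [456.6 301.5  64. ] 104.41314202360148
lid dia 93.70324532501301
bail corners [463.9 321.7  87.7] [446.1 219.2  87.7]
sleeve ends [459.6 296.3  87.7] [450.2 250.7  87.7]
tips [ 598.1 -215.3  264.9] [ 600.3 -285.9  265.6]
xbar corners [ 692.5 -209.8  259.6] [ 692.1 -284.9  264. ]
post [ 727.1 -244.6   12. ] [ 721.8 -246.1   12. ]
plate side [array([ 561.7, -178.2,   12. ]), array([ 757.1, -174.1,   12. ]), array([ 770.2, -320.4,   12. ]), array([ 566.7, -325. ,   12. ])]
plate top [array([ 766.5, -168.1,   12. ]), array([ 765.1, -319.9,   12. ]), array([ 563.5, -323.8,   12. ]), array([ 558. , -174.6,   12. ])]
can [471.5  -9.   60. ]
dish [591.2  -0.6  16. ]
jar [705.7  -6.5  60. ]
turq [335.3 112.7  60. ]
```

```bash
cat >> h.py <<'E'
from scipy.spatial.transform import Rotation as Ro
def Rdes(yaw,th):
    return Ro.from_euler('z',yaw)*Ro.from_euler('y',-th)*Ro.from_matrix(np.array([[0,1,0],[1,0,0],[0,0,-1.]]))
def delta(gp,yaw,th,back=0):
    "shift(cm)+turn from measured pose, to put grasp point at gp (mm), retreated by back"
    s=readout.sense(); R=Rdes(yaw,th); z=R.as_matrix()[:,2]
    t=np.array(gp)+(manip.grip_point_offset-back)*z
    rv=(R*Ro.from_quat(s['orientation']).inv()).as_rotvec()
    return np.r_[(t-s['eef_pos'])/10,rv].round(3)
def gpos():
    s=readout.sense(); return s['eef_pos']-manip.grip_point_offset*Ro.from_quat(s['orientation']).as_matrix()[:,2]
E
python3 - <<'E'
from h import *
print(delta((455.7,274,87.7),-.23,.4,70)); print(delta((455.7,274,87.7),-.23,.4,0))
print(Rdes(-.23,.4).as_matrix()[:,2])
E
```

```text
[ 26.065 -26.846 -10.296   0.217  -0.384  -1.468]
[ 28.719 -27.468 -16.744   0.217  -0.384  -1.468]
[ 0.37916355 -0.08877863 -0.92106099]
```

>>> move_arm:
  moves: "10 -10 -2 0.07 -0.12 -0.48; 20 -20 -4 0.14 -0.25 -0.95; 26.1 -26.9 -6 0.217 -0.384 -1.468; 26.1 -26.9 -6 0.217 -0.384 -1.468; 26.1 -26.9 -6 0.217 -0.384 -1.468; 26.1 -26.9 -6 0.217 -0.384 -1.468; 26.1 -26.9 -6 0.217 -0.384 -1.468; 26.1 -26.9 -6 0.217 -0.384 -1.468"
  gripper: 4.5

```text
time_s: 0.77
eef_pos: [405.9, 309.6, 185.9]
orientation: [0.592, 0.794, 0.086, 0.109]
ft_force: [-0.5, 0.8, 0.2]
opening: 0.511
grip_force: 0.0
```

```bash
python3 - <<'E'
from h import *
print(readout.sense()['time_s'],delta((455.7,274,87.7),-.23,.4,50),delta((455.7,274,87.7),-.23,.4,0))
E
```

```text
0.7667 [ 3.793 -3.281 -6.934  0.075 -0.131 -0.505] [  5.689  -3.725 -11.539   0.075  -0.131  -0.505]
```

>>> move_arm:
  moves: "3 -3 -3 0.075 -0.131 -0.505; 3.3 -3.2 -5.1 0.075 -0.131 -0.505; 3.3 -3.2 -5.1 0.075 -0.131 -0.505; 3.3 -3.2 -5.1 0.075 -0.131 -0.505; 3.3 -3.2 -5.1 0.075 -0.131 -0.505; 3.3 -3.2 -5.1 0.075 -0.131 -0.505; 3.3 -3.2 -5.1 0.075 -0.131 -0.505"

```text
time_s: 1.35
eef_pos: [437.8, 279.4, 134.9]
orientation: [0.766, 0.612, 0.123, 0.155]
ft_force: [0.7, -0.1, -0.2]
opening: 0.507
grip_force: 0.0
```

```bash
python3 - <<'E'
from h import *
print(readout.sense()['time_s'],delta((455.7,274,87.7),-.23,.4,50),delta((455.7,274,87.7),-.23,.4,0))
a=snap('top','t1');b=snap('side','s1')
g=gpos();print(g,proj('top',g),proj('side',g))
A=cv2.resize(a[180:280,190:290],None,fx=4,fy=4,interpolation=2);B=cv2.resize(b[80:180,225:325],None,fx=4,fy=4,interpolation=2)
cv2.imwrite('pics/c3.png',np.hstack([A,B])[:,:,::-1])
E
```

```text
1.35 [ 5.990e-01 -2.660e-01 -1.839e+00  1.000e-03 -2.000e-03 -8.000e-03] [ 2.495e+00 -7.100e-01 -6.445e+00  1.000e-03 -2.000e-03 -8.000e-03]
[431.09754221 281.03736    152.55323409] [[223.51369519 254.96081923]] [[242.94765774 120.57648936]]
```

View pics/c3.png

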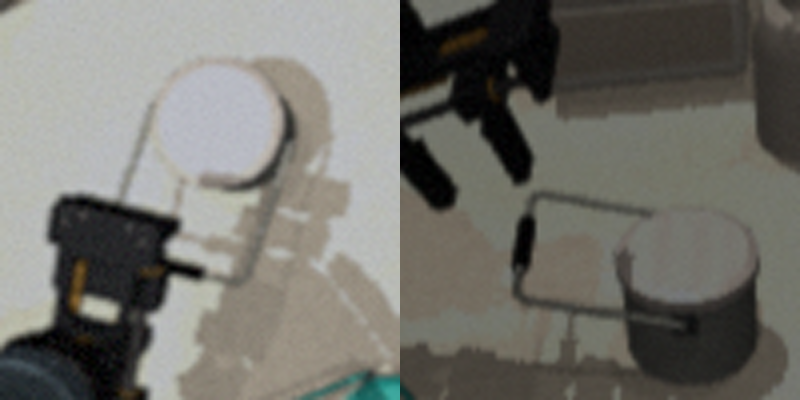

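The crop shows the open fingers at side (244,127), up and left of the sleeve at (256,140), aligned as projected. Going in.

>>> move_arm:
  moves: "0.6 -0.2 -1.5 0 0 0; 1.2 -0.4 -3 0 0 0; 1.8 -0.5 -4.5 0 0 0; 2.3 -0.7 -5.8 0 0 0; 2.5 -0.7 -6.4 0 0 0; 2.5 -0.7 -6.4 0 0 0; 2.5 -0.7 -6.4 0 0 0"

```text
time_s: 2.03
eef_pos: [463.2, 272.3, 71.4]
orientation: [0.766, 0.611, 0.123, 0.155]
ft_force: [0.3, -0.7, 0.0]
opening: 0.512
grip_force: 0.0
```

>>> move_arm:
  moves: "0 0 0 0 0 0; 0 0 0 0 0 0; 0 0 0 0 0 0; 0 0 0 0 0 0; 0 0 0 0 0 0; 0 0 0 0 0 0"
  gripper: 0.6

```text
time_s: 2.53
eef_pos: [463.1, 272.5, 71.4]
orientation: [0.766, 0.611, 0.123, 0.155]
ft_force: [-0.2, 0.8, 0.2]
opening: 0.121
grip_force: 29.5
```

```bash
python3 - <<'E'
from h import *
s=readout.sense();print(s['ft_force'],s['opening'],s['grip_force']);g=gpos();print(g)
h=np.array([559,247.5,64.]);xp=np.array([np.cos(-.23),np.sin(-.23),0])
d=g-h;r=np.hypot(d@xp,d[2]);f0=np.arctan2(d[2],-(d@xp));print(r,f0)
P=lambda f:110*np.array([-np.cos(f)*xp[0],-np.cos(f)*xp[1],np.sin(f)])
for f in np.linspace(f0,np.pi/2,17)[1:]:print(round(f,2),((P(f)-P(f0))/10).round(2))
E
```

```text
[-0.19051628  0.79664302  0.24038052] 0.12131332057156224 29.500201642513275
[455.99874073 274.16715908  88.66388601]
109.19037980906725 0.22784594087580376
0.31 [ 0.24 -0.06  0.89]
0.4 [ 0.55 -0.13  1.76]
0.48 [ 0.93 -0.22  2.59]
0.56 [ 1.38 -0.32  3.39]
0.65 [ 1.89 -0.44  4.15]
0.73 [ 2.46 -0.58  4.86]
0.82 [ 3.09 -0.72  5.52]
0.9 [ 3.77 -0.88  6.13]
0.98 [ 4.5  -1.05  6.67]
1.07 [ 5.26 -1.23  7.15]
1.15 [ 6.07 -1.42  7.56]
1.24 [ 6.9  -1.62  7.9 ]
1.32 [ 7.77 -1.82  8.17]
1.4 [ 8.64 -2.02  8.36]
1.49 [ 9.54 -2.23  8.48]
1.57 [10.43 -2.44  8.52]
```

Gripped: the opening is 10.7 mm, about right for the sleeve. Now the arc.

>>> move_arm:
  moves: "0.24 -0.06 0.89 0 0 0; 0.55 -0.13 1.76 0 0 0; 0.93 -0.22 2.59 0 0 0; 1.38 -0.32 3.39 0 0 0; 1.89 -0.44 4.15 0 0 0; 2.46 -0.58 4.86 0 0 0; 3.09 -0.72 5.52 0 0 0; 3.77 -0.88 6.13 0 0 0"

```text
time_s: 3.2
eef_pos: [502.1, 263.9, 134.4]
orientation: [0.766, 0.611, 0.124, 0.155]
ft_force: [-1.6, 3.2, 2.3]
opening: 0.118
grip_force: 29.6
```

>>> move_arm:
  moves: "0.73 -0.17 0.54 0 0 0; 1.49 -0.35 1.02 0 0 0; 2.3 -0.54 1.43 0 0 0; 3.13 -0.74 1.77 0 0 0; 4.0 -0.94 2.04 0 0 0; 4.87 -1.14 2.23 0 0 0; 5.77 -1.35 2.35 0 0 0; 6.66 -1.56 2.39 0 0 0"

```text
time_s: 3.87
eef_pos: [569.4, 248.0, 157.5]
orientation: [0.766, 0.611, 0.124, 0.156]
ft_force: [0.1, 2.6, 4.3]
opening: 0.114
grip_force: 29.3
```

>>> move_arm:
  moves: "0 0 0 0 0 0; 0 0 0 0 0 0; 0 0 0 0 0 0"

```text
time_s: 4.12
eef_pos: [568.9, 248.1, 157.5]
orientation: [0.766, 0.611, 0.125, 0.156]
ft_force: [0.8, 2.4, 6.3]
opening: 0.12
grip_force: 29.3
```

```bash
python3 - <<'E'
from h import *
a=snap('top','t2');b=snap('side','s2')
g=gpos();print(g,readout.sense()['ft_force'],proj('side',[[559,247.5,84],g]),proj('top',[[559,247.5,84],g]))
A=cv2.resize(a[160:260,200:300],None,fx=4,fy=4,interpolation=2);B=cv2.resize(b[80:180,245:345],None,fx=4,fy=4,interpolation=2)
cv2.imwrite('pics/c4.png',np.hstack([A,B])[:,:,::-1])
E
```

```text
[561.57030541 249.82076378 174.6900584 ] [0.81103362 2.95487436 5.98672351] [[296.19392904 142.57441879]
 [295.27130311 114.3228419 ]] [[244.69094849 210.58015898]
 [236.29987416 205.30925017]]
```

View pics/c4.png

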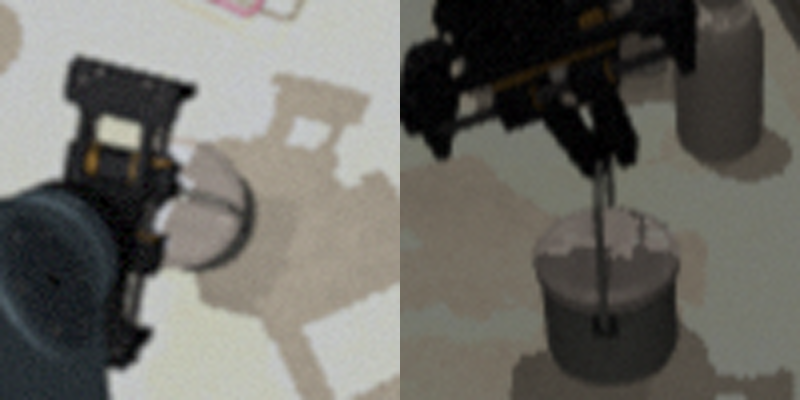

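The picture shows the bail vertical over the lid (side column about 296) and the pot standing on the table. Lift now.

>>> move_arm:
  moves: "0 0 0.4 0 0 0; 0 0 1.2 0 0 0; 0 0 2.4 0 0 0; 0 0 4 0 0 0; 0 0 5.8 0 0 0; 0 0 7.6 0 0 0; 0 0 9.4 0 0 0; 0 0 11 0 0 0"

```text
time_s: 4.88
eef_pos: [566.6, 247.5, 267.0]
orientation: [0.766, 0.611, 0.122, 0.155]
ft_force: [0.9, -0.3, -5.6]
opening: 0.117
grip_force: 30.3
```

>>> move_arm:
  moves: "0 0 1.2 0 0 0; 0 0 1.9 0 0 0; 0 0 2.1 0 0 0; 0 0 2.1 0 0 0; 0 0 2.1 0 0 0; 0 0 2.1 0 0 0; 0 0 2.1 0 0 0; 0 0 2.1 0 0 0"

```text
time_s: 5.55
eef_pos: [567.1, 247.9, 286.5]
orientation: [0.766, 0.611, 0.123, 0.155]
ft_force: [0.2, -0.1, -6.5]
opening: 0.115
grip_force: 30.4
```

```bash
python3 - <<'E'
from h import *
s=readout.sense();print(s['ft_force'],s['grip_force'],s['opening'],gpos())
print(delta((490,-249,302),.02,.4),delta((490,-249,302),.02,.4)-delta(gpos(),.02,.4))
E
```

```text
[ 0.15147602 -0.11466093 -6.53442715] 30.350239723920822 0.11523925148971212 [560.07304745 249.50512729 303.72853306]
[-6.9850e+00 -4.9672e+01 -1.7100e-01  1.0000e-03 -2.0000e-03  2.4400e-01] [ -7.007 -49.85   -0.173   0.      0.      0.   ]
```

>>> move_arm:
  moves: "-0.1 -0.4 0 0 0 0.01; -0.4 -1.3 0 0 0 0.02; -0.9 -2.8 0 0 0 0.03; -1.5 -4.6 0 0 0 0.045; -2.1 -6.6 0 0 0 0.06; -2.7 -8.6 0 0 0 0.07; -3.3 -10.6 0 0 0 0.08; -3.9 -12.6 0 0 0 0.09"

```text
time_s: 6.22
eef_pos: [527.8, 120.9, 287.4]
orientation: [0.738, 0.646, 0.13, 0.15]
ft_force: [-0.4, 0.3, -6.9]
opening: 0.117
grip_force: 30.2
```

>>> move_arm:
  moves: "-0.6 -2 0 0 0 0.01; -1.2 -4 0 0 0 0.02; -1.7 -6 0 0 0 0.03; -2.1 -8 0 0 0 0.04; -2.5 -10 0 0 0 0.05; -2.8 -12 0 0 0 0.06; -3 -14 0 0 0 0.07; -3.1 -16 0 0 0 0.08"

```text
time_s: 6.88
eef_pos: [496.8, -39.3, 287.6]
orientation: [0.711, 0.674, 0.136, 0.145]
ft_force: [-0.1, 0.1, -6.7]
opening: 0.116
grip_force: 30.1
```

>>> move_arm:
  moves: "0 -2 0 0 0 0.01; 0 -4 0 0 0 0.02; 0 -6 0 0 0 0.03; 0 -8 0 0 0 0.04; 0 -10 0 0 0 0.05; 0 -12 0 0 0 0.06; 0 -14 0 0 0 0.07; 0 -15.8 0 0 0 0.07"

```text
time_s: 7.55
eef_pos: [496.9, -197.9, 287.5]
orientation: [0.687, 0.699, 0.14, 0.14]
ft_force: [0.1, 0.3, -6.5]
opening: 0.114
grip_force: 30.2
```

>>> move_arm:
  moves: "0 -1.6 0 0 0 0; 0 -2.9 0 0 0 0; 0 -3.9 0 0 0 0; 0 -4.6 0 0 0 0; 0 -5 0 0 0 0; 0 -5.2 0 0 0 0; 0 -5.2 0 0 0 0; 0 -5.2 0 0 0 0"

```text
time_s: 8.22
eef_pos: [497.5, -247.5, 287.4]
orientation: [0.687, 0.699, 0.141, 0.139]
ft_force: [0.3, -0.7, -6.9]
opening: 0.116
grip_force: 30.2
```

```bash
python3 - <<'E'
from h import *
s=readout.sense();print(s['ft_force'],s['grip_force'],s['opening'],gpos())
print(delta((620,-249,302),.02,.4))
a=snap('top','t3');b=snap('side','s3');
g=gpos();print(proj('top',g),proj('side',g))
A=cv2.resize(a[130:230,385:485],None,fx=4,fy=4,interpolation=2);B=cv2.resize(b[190:330,270:440],None,fx=2.35,fy=2.35*400/(140*2.35),interpolation=2)
B=cv2.resize(b[200:335,280:415],(400,400),interpolation=2)
cv2.imwrite('pics/c5.png',np.hstack([A,B])[:,:,::-1])
E
```

```text
[ 0.31878198 -0.65723304 -6.91124032] 30.165834724903107 0.11648989256439517 [ 490.26447759 -247.57347241  304.63939986]
[ 1.2975e+01 -1.3900e-01 -2.6300e-01  0.0000e+00 -1.0000e-03  4.0000e-03]
[[441.6100576  234.61985457]] [[298.0491678 245.9987742]]
```

View pics/c5.png

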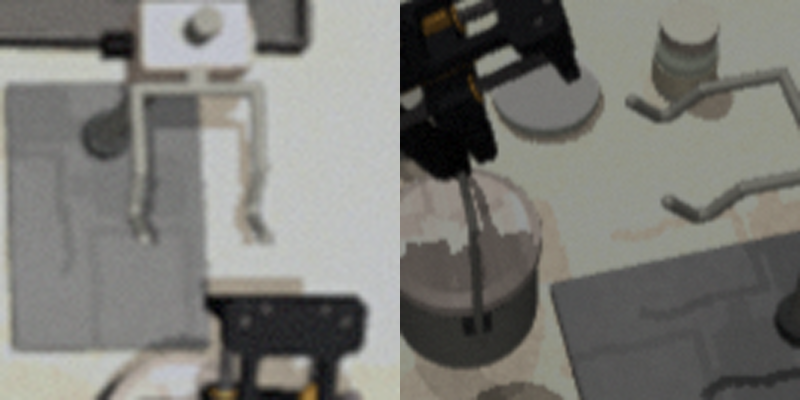

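```bash
python3 - <<'E'
from h import *
np.set_printoptions(precision=1,suppress=True)
for t,s in(((419.2,182.3),(369.4,239.8)),((448,181.5),(382.3,272.6))): print(tri(('top',*t),('side',*s)))
g=gpos(); print(proj('side',[g+[0.02*53,-53,-110]]))
c,d=ray('side',280+77*135/400,200+323*135/400)
print('ear at x=g.x:',c+d*(g[0]+1-c[0])/d[0],'at z',c+d*(g[2]-110-c[2])/d[2])
# tips from here
for t,s in(((385+148/4,130+240/4),(280+232*135/400,200+100*135/400)),((385+265/4,130+240/4),(280+268*135/400,200+202*135/400))): print('tip',tri(('top',*t),('side',*s)))
E
```

```text
[ 620.7 -214.2  242.2]
[ 624.  -284.2  242.1]
[[307.  310.1]]
ear at x=g.x: [ 491.3 -288.   176.2] at z [ 490.1 -298.2  194.6]
tip [ 598.2 -215.   266. ]
tip [ 600.5 -285.   262.9]
```

>>> move_arm:
  moves: "0.3 0 0 0 0 0; 1 0 0 0 0 0; 2.2 0 0 0 0 0; 3.7 -0.1 0 0 0 0; 5.2 -0.1 0 0 0 0; 6.7 -0.1 0 0 0 0; 8.2 -0.2 0 0 0 0.01; 9.7 -0.2 0 0 0 0.01"

```text
time_s: 8.98
eef_pos: [596.4, -249.7, 287.2]
orientation: [0.684, 0.702, 0.142, 0.139]
ft_force: [0.2, 0.1, -6.1]
opening: 0.115
grip_force: 30.4
```

>>> move_arm:
  moves: "1.2 0 0 0 0 0; 2.2 0 0 0 0 0; 2.9 0 0 0 0 0; 3.3 0 0 0 0 0; 3.4 0 -0.3 0 0 0; 3.4 0 -0.7 0 0 0; 3.4 0 -1.2 0 0 0; 3.4 0 -1.7 0 0 0"

```text
time_s: 9.65
eef_pos: [628.0, -250.1, 269.8]
orientation: [0.684, 0.702, 0.142, 0.138]
ft_force: [-0.8, 1.2, -6.4]
opening: 0.114
grip_force: 29.9
```

```bash
python3 - <<'E'
from h import *
s=readout.sense();print(s['ft_force'],s['ft_torque'],gpos())
a=snap('top','t4');b=snap('side','s4')
A=cv2.resize(a[130:230,385:485],None,fx=4,fy=4,interpolation=2)
B=cv2.resize(b[180:315,310:445],(400,400),interpolation=2)
cv2.imwrite('pics/c6.png',np.hstack([A,B])[:,:,::-1])
E
```

```text
[-0.7512923   1.16824335 -6.35604372] [-0.06560667  0.56554953 -0.00493632] [ 620.6932531  -250.2371747   287.00204787]
```

View pics/c6.png

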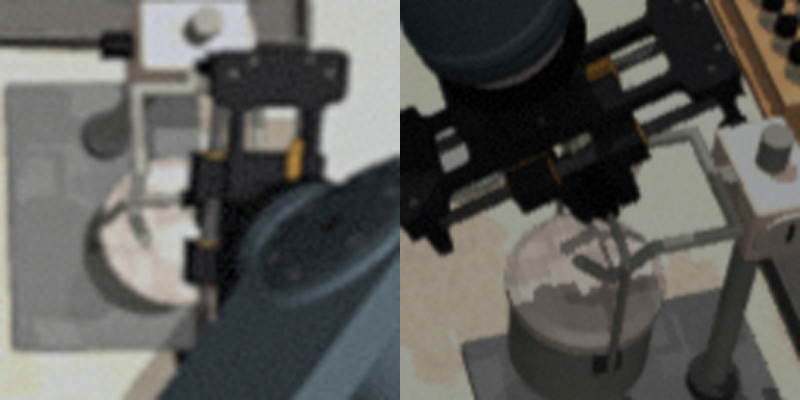

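The picture shows the wire above the near hook's dip (side crop about (620,265)), the lid below the hooks and the gripper clear of the head. I lower by feel.

>>> move_arm:
  moves: "0 0 -0.4 0 0 0; 0 0 -0.8 0 0 0; 0 0 -1.2 0 0 0; 0 0 -1.6 0 0 0; 0 0 -2 0 0 0; 0 0 -2.3 0 0 0; 0 0 -2.5 0 0 0; 0 0 -2.6 0 0 0"

```text
time_s: 10.42
eef_pos: [628.4, -249.9, 243.9]
orientation: [0.684, 0.702, 0.142, 0.138]
ft_force: [0.2, 0.3, -6.5]
opening: 0.116
grip_force: 30.1
```

>>> move_arm:
  moves: "0 0 -0.1 0 0 0; 0 0 -0.2 0 0 0; 0 0 -0.3 0 0 0; 0 0 -0.4 0 0 0; 0 0 -0.5 0 0 0; 0 0 -0.5 0 0 0"

```text
time_s: 10.92
eef_pos: [628.4, -250.0, 239.2]
orientation: [0.684, 0.702, 0.142, 0.139]
ft_force: [-1.0, 0.9, -7.6]
opening: 0.115
grip_force: 30.1
```

>>> move_arm:
  moves: "0 0 -0.1 0 0 0; 0 0 -0.2 0 0 0; 0 0 -0.3 0 0 0; 0 0 -0.4 0 0 0; 0 0 -0.5 0 0 0; 0 0 -0.5 0 0 0"

```text
time_s: 11.42
eef_pos: [628.3, -249.9, 234.1]
orientation: [0.684, 0.702, 0.142, 0.138]
ft_force: [0.2, 0.7, -6.1]
opening: 0.114
grip_force: 30.3
```

>>> move_arm:
  moves: "0 0 -0.1 0 0 0; 0 0 -0.2 0 0 0; 0 0 -0.3 0 0 0; 0 0 -0.3 0 0 0; 0 0 -0.3 0 0 0"

```text
time_s: 11.83
eef_pos: [628.5, -250.1, 231.6]
orientation: [0.684, 0.702, 0.142, 0.139]
ft_force: [-0.3, 0.2, -4.9]
opening: 0.116
grip_force: 30.3
```

>>> move_arm:
  moves: "0 0 -0.1 0 0 0; 0 0 -0.2 0 0 0; 0 0 -0.3 0 0 0; 0 0 -0.3 0 0 0; 0 0 -0.3 0 0 0"

```text
time_s: 12.25
eef_pos: [628.6, -250.1, 228.7]
orientation: [0.684, 0.702, 0.142, 0.139]
ft_force: [-0.3, 0.1, -3.7]
opening: 0.119
grip_force: 29.9
```

>>> move_arm:
  moves: "0 0 -0.1 0 0 0; 0 0 -0.2 0 0 0; 0 0 -0.2 0 0 0; 0 0 -0.2 0 0 0; 0 0 -0.2 0 0 0"

```text
time_s: 12.67
eef_pos: [628.6, -250.1, 226.7]
orientation: [0.684, 0.702, 0.142, 0.139]
ft_force: [-0.5, -0.2, -1.7]
opening: 0.114
grip_force: 29.9
```

>>> move_arm:
  moves: "0 0 -0.1 0 0 0; 0 0 -0.2 0 0 0; 0 0 -0.25 0 0 0; 0 0 -0.25 0 0 0; 0 0 -0.25 0 0 0; 0 0 -0.25 0 0 0"

```text
time_s: 13.17
eef_pos: [628.6, -250.2, 224.2]
orientation: [0.684, 0.702, 0.142, 0.139]
ft_force: [0.9, 0.2, -1.8]
opening: 0.115
grip_force: 29.6
```

>>> move_arm:
  moves: "0 0 0 0 0 0; 0 0 0 0 0 0"

```text
time_s: 13.33
eef_pos: [628.6, -250.1, 224.2]
orientation: [0.684, 0.702, 0.142, 0.139]
ft_force: [0.3, 0.1, -1.3]
opening: 0.122
grip_force: 29.6
```

>>> move_arm:
  moves: "0 0 0 0 0 0; 0 0 0 0 0 0"

```text
time_s: 13.5
eef_pos: [628.6, -250.1, 224.2]
orientation: [0.684, 0.702, 0.142, 0.139]
ft_force: [0.5, 0.8, -1.0]
opening: 0.112
grip_force: 29.6
```

```bash
python3 - <<'E'
from h import *
for i in range(3): print(readout.sense()['ft_force'],readout.sense()['ft_torque']); optics.snapshot('top')
snap('side','s5');print(gpos())
E
```

```text
[ 0.46266123  0.78815046 -1.01722069] [-0.07679284  0.24908053 -0.068291  ]
[-0.04972477 -0.30739516 -0.36045555] [-0.08416901  0.27089558 -0.07676893]
[ 0.44953406 -0.63965203 -0.36057458] [-0.06468606  0.09604638  0.0307544 ]
[ 621.30330589 -250.27065585  241.29735612]
```

>>> move_arm:
  moves: "0 0 -0.05 0 0 0; 0 0 -0.1 0 0 0; 0 0 -0.1 0 0 0; 0 0 -0.1 0 0 0"

```text
time_s: 14.03
eef_pos: [628.6, -250.1, 223.1]
orientation: [0.684, 0.702, 0.142, 0.139]
ft_force: [0.4, -0.4, -0.7]
opening: 0.115
grip_force: 29.8
```

>>> move_arm:
  moves: "0 0 0 0 0 0; 0 0 0 0 0 0; 0 0 0 0 0 0; 0 0 0 0 0 0; 0 0 0 0 0 0"
  gripper: 3.2

```text
time_s: 14.45
eef_pos: [628.5, -250.0, 223.0]
orientation: [0.684, 0.702, 0.142, 0.139]
ft_force: [0.6, -0.3, 0.2]
opening: 0.364
grip_force: 0.0
```

```bash
python3 - <<'E'
from h import *
b=snap('side','s6');s=readout.sense();print(s['ft_force'],s['opening'],s['grip_force'],-Ro.from_quat(s['orientation']).as_matrix()[:,2])
crop(b,320,170,455,320,'c7',4)
E
```

```text
[ 0.55399758  0.57069533 -0.48898426] 0.3638855742067592 0.0 [-0.38852446 -0.00925223  0.92139196]
```

View pics/c7.png

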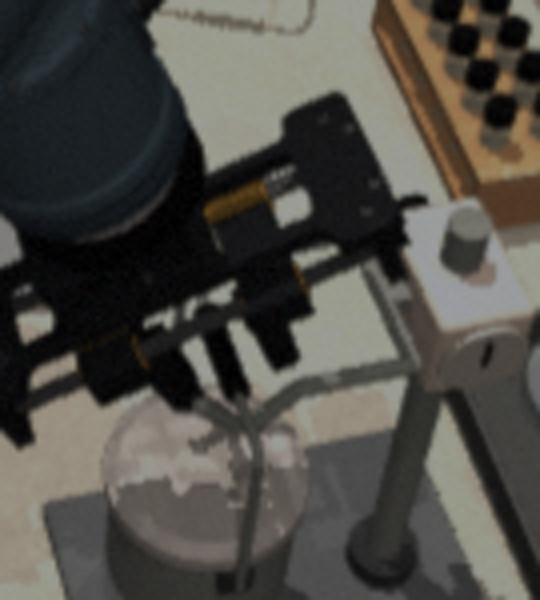

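The picture shows the wire seated in the near hook's dip (crop (250,430)) and the black sleeve free between the open fingers. I retreat along the tool axis.

>>> move_arm:
  moves: "-0.2 0 0.5 0 0 0; -0.6 0 1.4 0 0 0; -1.2 0 2.8 0 0 0; -1.9 0 4.6 0 0 0; -2.9 -0.1 6.9 0 0 0; -4 -0.1 9.4 0 0 0; -5.4 -0.1 11.9 0 0 0; -7 -0.1 14 0 0 0"

```text
time_s: 15.17
eef_pos: [558.0, -251.1, 366.1]
orientation: [0.684, 0.702, 0.142, 0.14]
ft_force: [-0.7, -0.2, -0.4]
opening: 0.366
grip_force: 0.0
```

>>> move_arm:
  moves: "-2 0 2 0 0 0; -5 0 3 0 0 0; -8 0 4 0 0 0; -11 0 4 0 0 0; -13 0 4 0 0 0; -14 0 4 0 0 0; -14 0 4 0 0 0; -14 0 4 0 0 0"

```text
time_s: 15.83
eef_pos: [418.6, -251.4, 403.7]
orientation: [0.684, 0.701, 0.142, 0.14]
ft_force: [1.3, -0.4, -0.7]
opening: 0.363
grip_force: 0.0
```

```bash
python3 - <<'E'
from h import *
a=snap('top','t8');b=snap('side','s8')
A=cv2.resize(a[130:230,385:485],None,fx=4,fy=4,interpolation=2)
B=cv2.resize(b[200:335,320:455],(400,400),interpolation=2)
cv2.imwrite('pics/c8.png',np.hstack([A,B])[:,:,::-1])
E
```

```text
(no output)
```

View pics/c8.png

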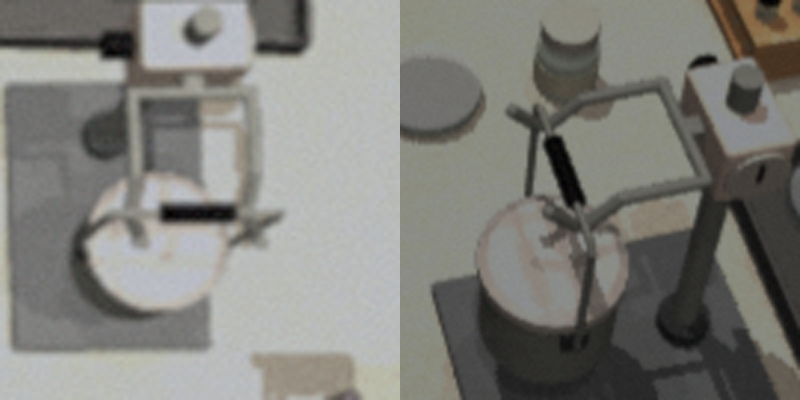

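Both dips hold the wire, the sleeve is centred between the hooks and the pot is upright. I let any swing settle and check for stillness.

>>> move_arm:
  moves: "0 0 0 0 0 0; 0 0 0 0 0 0; 0 0 0 0 0 0; 0 0 0 0 0 0; 0 0 0 0 0 0; 0 0 0 0 0 0; 0 0 0 0 0 0; 0 0 0 0 0 0"

```text
time_s: 16.6
eef_pos: [418.5, -251.0, 403.0]
orientation: [0.684, 0.702, 0.142, 0.139]
ft_force: [-0.1, 0.6, -1.2]
opening: 0.364
grip_force: 0.0
```

>>> move_arm:
  moves: "0 0 0 0 0 0; 0 0 0 0 0 0; 0 0 0 0 0 0; 0 0 0 0 0 0; 0 0 0 0 0 0; 0 0 0 0 0 0; 0 0 0 0 0 0; 0 0 0 0 0 0"

```text
time_s: 17.27
eef_pos: [418.5, -251.0, 403.0]
orientation: [0.684, 0.702, 0.142, 0.139]
ft_force: [0.1, -0.1, 0.4]
opening: 0.364
grip_force: 0.0
```

```bash
python3 - <<'E'
from h import *
f=[optics.snapshot('side')[200:335,320:455].astype(np.float32).mean(2) for _ in range(10)]
print([np.round(cv2.phaseCorrelate(f[0][60:130,20:80].copy(),x[60:130,20:80].copy())[0],2) for x in f[1:]])
E
```

```text
[array([-0.01,  0.01]), array([-0.03, -0.04]), array([-0.01,  0.02]), array([-0.04, -0.02]), array([-0.04,  0.01]), array([ 0.02, -0.04]), array([-0.03, -0.05]), array([-0.03, -0.03]), array([-0.03, -0.01])]
```

Still. Handing in.

```bash
python3 -c "from bench import manip; print(manip.hand_in())"
```

```text
the job is handed in; nothing more can be done
None
```

The steel pot hangs still and upright by its bail from both balance hooks, let go with the arm clear, and the job was handed in at about 18 s; hand-in returned no verdict.

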